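# Cull the short cap, snap a good one onto the oil spout and keep it pressed

### The arm

A 6-joint arm with a two-finger parallel gripper is mounted at the origin on the work surface. World frame = base frame: x ahead of the robot, y to its left, z up, the work surface at z = 0. Lengths are in m, angles in rad, forces in N, time in s.
With the tool pointing down it reaches from about 0.35 to 0.85 m from the base axis. Payload 8.1 kg.
Tool frame: the origin (TCP) lies at the very end of the fingers, on their centre line; the grasp point (between the pads) lies 19 mm behind it; z points along the fingers, y is the direction in which the jaws open and shut (so a half turn about z gives the same grasp; the last joint's range is limited). The gripper opens to 93 mm and grips with 3 to 60 N. Pads are 15 mm wide; open, the fingers measure 128 mm over their backs; the gripper's body (75 mm by 188 mm) begins 65 mm behind the grasp point.
Start: joints at [1.208, 0.13, 1.488, -0, 1.523, -0.085], TCP at [0.165, 0.577, 0.219] pointing down, gripper open.
Joint ranges: [-2.96, 2.96], [-0.89, 2.26], [0.02, 2.5], [-1.34, 4.48], [0, 2.73], [-2.66, 2.66]. Speed limits (rad/s): [2.39, 2.39, 2.79, 3.14, 3.14, 3.14].

### API

Orientations are given as a rotation vector (axis times angle).
In Python, from plant import robot gives the robot as it stands.
- The arm moves only by the shell command python3 -m inch 'ROWS' [FORCE]. ROWS is JSON, a list that holds one entry, the list of rows, each a list of 7 numbers: the shift along the tool's x, y, z in cm, then the turn, a rotation vector about the tool's x, y, z in degrees, then the gripper command: -1 is fully open, 1 is shut, values between are in proportion. A call has 1 to 5 rows; each row shifts and turns the commanded pose from where the row before left it, along the tool's axes as they then stand; what a row does not reach is not made up. A row lasts 1/10 s, in which the tool goes at most 50 mm and 8.59 degrees, less where a joint would pass 70% of its speed; a pose out of reach is approached as far as the arm can. A call with a gripper value outside its range is refused whole. The fingers move at their own pace and stop on an object; FORCE is the grip in N (left out, the last holds). Time passes only in rows, so rows that do not move let the fingers close. It gives the time, the measured TCP pose, the force and the opening at its end, in the units of the state.
- robot.read_state(): the state, without advancing time (a new reading comes with each control period).
- robot.read_camera(name): name is "scene" or "top" or "wrist"; returns a dict with "image" (480x640x3 uint8, blue, green, red), "K" (3x3 intrinsics, pixels), "R" (3x3) and "t" (3): a world point X has camera coordinates R X + t; the wrist camera has in their place "tool_from_camera" (4x4, takes a point from camera to tool coordinates, whose origin is the TCP and whose axes are the flange's). Camera axes: x right, y down, z forward; pixel columns grow to the right and rows downward; lengths in m; the calibration is good to about 2 mm. A picture is of the moment at which its call begins: read the wrist's pose just before it. There is no depth.
- robot.close_job(): hands the job in, once; it reports no verdict.
The state is a dict: "t": time; "q": joint angles; "dq": joint speeds; "joint_torque": joint torques, N m; "tool_pos": TCP position; "orientation": TCP orientation; "force": force on the tool from outside, world axes, zero at the start; "wrist_torque": the same for the moment, N m; "opening": finger opening in m.
Only numpy, scipy, OpenCV 4.12 (cv2) and the standard library are available. Lean on these libraries where they do the work, as an engineer would, in place of code of your own. Each camera call takes 0.05 s, during which the arm holds its last target. There are 200 camera calls.

### The job

First take the misshapen cap (the short one) out of the three on the baking tray and put it in the steel mixing bowl. Then press one of the two good caps straight down onto the oil canister's spout until it clicks past the beads and sits fully home on the collar, and finish while still holding it pressed down with a steady push of about 10 newtons; do not let go or back off at the end. Leave the spare good cap in the tray and everything else where it stands.

Things in the scene. Friction and masses are not known exactly. Their poses are not given: they have to be found in the camera images.
- cap_a_mid (a point): good snap cap: white plastic, round, 44 mm across the outside, 40 mm tall, 30 g, open side down on the tray's floor. This point is its centre, 20 mm above its underside; z is its axis, upwards. Mouth 28 mm wide (a 5 mm high lip inside the rim), 35 mm wide bore above the lip, 34 mm deep. The two good caps are identical; either may be used.
- cap_b_mid (a point): good snap cap: white plastic, round, 44 mm across the outside, 40 mm tall, 30 g, open side down on the tray's floor. This point is its centre, 20 mm above its underside; z is its axis, upwards. Mouth 28 mm wide (a 5 mm high lip inside the rim), 35 mm wide bore above the lip, 34 mm deep. The two good caps are identical; either may be used.
- cap_short_mid (a point): misshapen cap: as the good ones (44 mm across, white) but only 22 mm tall, too short for the spout; stands open side down on the tray's floor. This point is its centre, 11 mm above its underside.
- tray: baking tray, fixed, 300 mm (its x) by 280 mm (its y), floor 3 mm above the counter, rim 16 mm high. Origin under its centre. The three caps stand in a row along its y, about 85 mm apart in shuffled order and up to 30 mm out of line, in its near half (toward its -x), so there is most room for the fingers along its x axis.
- canister: grey plastic oil canister, fixed, 150 mm (its x) by 100 mm (its y) and 80 mm tall, origin under its centre; a low carrying handle on its top reaches 22 mm above the top, at +24 to +74 mm along its x; the spout is at -30 mm along its x. It and the bowl may change sides.
- spout_seat (a point): centre of the top face of the spout's collar, 90 mm above the counter: the cap's rim rests here when fully home (cap centre 20 mm above this point). Above it rises the upright spout, 24 mm across and 28 mm tall, the top 8 mm tapered to 14 mm. Four sprung beads round the spout, 10 mm above this point, stand out to 32 mm across.
- collar: the fixed collar, 38 mm across, 10 mm high; origin at the middle of its top face. A cap lowered over the spout meets the beads with its rim about 14 mm above this face, needs about 6 to 12 N downwards to pass, then the resistance drops (the click), its rim reaches the collar and the beads hold it there.
- bowl: steel mixing bowl for rejects, loose, 170 mm across the rim, 70 mm tall, origin under its centre; empty at the start
- cutter: thin round steel pastry-cutter ring, 52 mm across, 22 mm tall, open at both ends, standing in the far part of the tray; bystander
There are look-alikes about, which are no part of the job. What is shaped like the part that bears cap_short_mid but brown, green or yellow is not meant.

How it is judged:
On the way, in this order (a step that is already met when the one before it is completed fails the run):
1. the short cap lies in the bowl, let go (horizontal distance between cap_short_mid and bowl below 0.07 m and height (world z) of cap_short_mid below 0.06 m and linear speed of cap_short below 0.05 m/s and contact force between cap_short and the fingers below 0.05 N and angle between bowl's own z axis and vertical below 0.3 rad), for 0.2 s.
2. a good cap is snapped fully home on the spout (((z of cap_a_mid in the frame of spout_seat between 0.017 and 0.0225 m and horizontal distance between cap_a_mid and spout_seat below 0.004 m and angle between cap_a_mid's own z axis and vertical below 0.1 rad) or (z of cap_b_mid in the frame of spout_seat between 0.017 and 0.0225 m and horizontal distance between cap_b_mid and spout_seat below 0.004 m and angle between cap_b_mid's own z axis and vertical below 0.1 rad))), for 0.2 s.
At the end, for the whole second after the job is handed in: Short cap released in the upright bowl (within 70 mm of its axis, below 60 mm). A good cap home on the spout (rim within 2.5 mm of the collar, 4 mm sideways, tilt under 0.1 rad), at rest, the robot touching it and pressing it on the collar with over 2.5 N. The other good cap in the tray (all of step 1 and ((z of cap_a_mid in the frame of spout_seat between 0.017 and 0.0225 m and horizontal distance between cap_a_mid and spout_seat below 0.004 m and angle between cap_a_mid's own z axis and vertical below 0.1 rad and contact force between cap_a and collar above 2.5 N and contact force between cap_a and the fingers above 1 N and linear speed of cap_a below 0.02 m/s and height (world z) of cap_b_mid below 0.04 m and x of cap_b_mid in the frame of tray between -0.15 and 0.15 m and y of cap_b_mid in the frame of tray between -0.14 and 0.14 m) or (z of cap_b_mid in the frame of spout_seat between 0.017 and 0.0225 m and horizontal distance between cap_b_mid and spout_seat below 0.004 m and angle between cap_b_mid's own z axis and vertical below 0.1 rad and contact force between cap_b and collar above 2.5 N and contact force between cap_b and the fingers above 1 N and linear speed of cap_b below 0.02 m/s and height (world z) of cap_a_mid below 0.04 m and x of cap_a_mid in the frame of tray between -0.15 and 0.15 m and y of cap_a_mid in the frame of tray between -0.14 and 0.14 m))); the arm keeps its last pose, push and grip.
It fails at once if a bystander was disturbed (moved more than 40 mm) (distance of any of cutter, sauce_bottle, jar, mug, spatula, brush, tin from where it was at the start of the episode above 0.04 m).
It fails at once if the bowl was shoved away (more than 60 mm) (distance of bowl from where it was at the start of the episode above 0.06 m).
It also fails if it takes over 51 s, if anything falls off the work surface, if the arm or the gripper's body presses on something with over 40 N, if the wrist force passes 120 N, or if a joint passes its speed limit or range.

## Working session

There is one attempt and no reset: what is moved stays moved. The work goes in short steps, Python scripts to look and compute and a shell command to move; the robot and the scene stay as the last step left them, time stands still between calls to the robot, and variables do not carry over. Pictures are saved under pics/ and viewed, about 8 in all and at most 12, crops included, and the job is handed in when it is done.

```bash
mkdir -p pics; ls; python3 - <<'E'
from plant import robot
import cv2,pickle
s=robot.read_state();print(s)
d={}
for n in("scene","top"):
    c=robot.read_camera(n);d[n]=c;cv2.imwrite(f"pics/{n}0.png",c["image"]);print(n,c["K"],c["R"],c["t"])
pickle.dump(d,open("cams.pkl","wb"))
E
```

```text
pics
{'t': 0.0, 'q': array([ 1.20757639e+00,  1.31167814e-01,  1.48926981e+00,  1.52029676e-05,
        1.52299969e+00, -8.53958658e-02]), 'dq': array([-0.00014626,  0.00054331, -0.00068286,  0.00070222, -0.00247795,
        0.00076944]), 'joint_torque': array([-6.76859963e-04, -5.59847438e+01, -4.91751802e+01,  7.65528157e-02,
        3.57998209e-02, -1.28713727e-04]), 'tool_pos': array([0.16432626, 0.57646799, 0.21758868]), 'orientation': array([-4.34944985e-01, -3.11090797e+00,  2.81931279e-03]), 'force': array([-0.50773503, -0.28534342,  0.24821112]), 'wrist_torque': array([ 0.04106526, -0.03549602, -0.00842679]), 'opening': 0.09270130055301846}
scene [[479.5530028    0.         309.74449915]
 [  0.         479.5530028  229.34678217]
 [  0.           0.           1.        ]] [[ 0.26938216  0.96302221 -0.00463326]
 [ 0.66137223 -0.18849572 -0.72598632]
 [-0.7000143   0.19250346 -0.68769354]] [-0.15127429 -0.2634316   1.42344399]
top [[598.93031704   0.         312.90530274]
 [  0.         598.93031704 231.43852965]
 [  0.           0.           1.        ]] [[ 0.03454965 -0.99939748  0.00331539]
 [-0.97775888 -0.03448789 -0.20687716]
 [ 0.20686686  0.00390588 -0.97836131]] [-0.01563259  0.5096089   1.10891242]
```

View pics/top0.png

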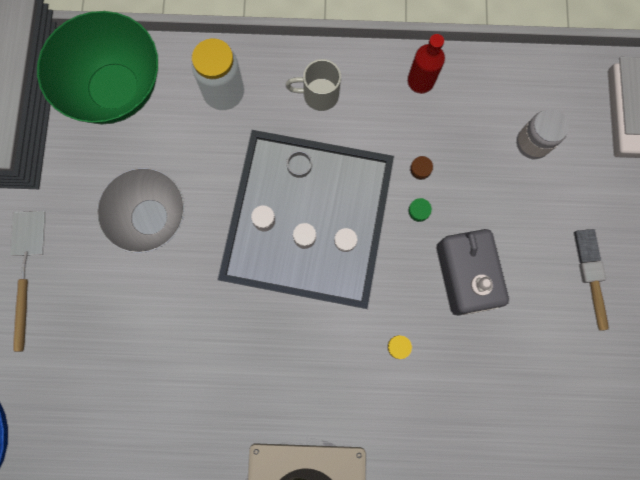

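View pics/scene0.png

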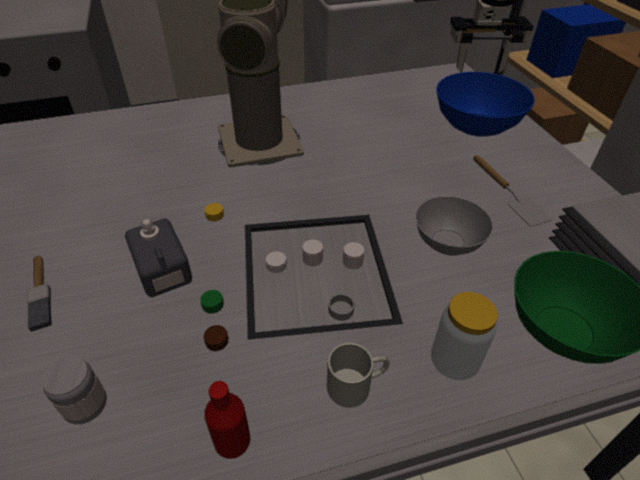

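Top view: caps at (263,217), (304,235), (346,240), with the scene view showing the rightmost one (scene 276,262) as the short one. The bowl is at (140,210), and the canister on the right has its spout at (483,285).

```bash
cat > h.py <<'E'
import numpy as np,cv2,pickle
def ray(c,u,v,z):
    d=np.linalg.inv(c["K"])@[u,v,1]; o=-c["R"].T@c["t"]; d=c["R"].T@d
    return o+d*(z-o[2])/d[2]
def proj(c,X):
    p=c["K"]@(c["R"]@np.array(X)+c["t"]); return p[:2]/p[2]
def tri(c1,p1,c2,p2):
    P=[c["K"]@np.c_[c["R"],c["t"]] for c in(c1,c2)]
    X=cv2.triangulatePoints(P[0],P[1],np.float64(p1),np.float64(p2)).ravel(); return X[:3]/X[3]
E
python3 - <<'E'
from h import *
d=pickle.load(open("cams.pkl","rb"))
for n,th,roi in(("top",185,(200,120,520,320)),("scene",150,(120,200,400,300))):
    im=d[n]["image"]; g=im.min(2); x0,y0,x1,y1=roi
    m=np.zeros_like(g); m[y0:y1,x0:x1]=(g[y0:y1,x0:x1]>th)*255
    k,l,s,c=cv2.connectedComponentsWithStats(m)
    print(n,[(s[i].tolist(),c[i].round(1).tolist()) for i in range(1,k) if s[i][4]>25])
t=d["top"]; im=t["image"]
for name,(x0,y0,x1,y1) in {"can":(430,220,520,325),"spout":(465,265,505,305)}.items():
    cv2.imwrite(f"pics/{name}.png",cv2.resize(im[y0:y1,x0:x1],None,fx=5,fy=5,interpolation=cv2.INTER_CUBIC))
s=d["scene"]["image"]
a=cv2.resize(im[150:310,210:400],(760,640))[:560];
b=cv2.resize(s[210:300,120:400],None,fx=2.8,fy=2.8)
a=cv2.resize(im[195:325,225:520],None,fx=2.66,fy=2.66)
cv2.imwrite("pics/crop.png",np.vstack([a[:,:784],b[:,:784]]))
E
```

```text
top [([252, 206, 22, 21, 359], [262.1, 215.7]), ([293, 223, 23, 22, 367], [304.0, 233.4]), ([335, 228, 22, 22, 360], [345.6, 238.4]), ([473, 275, 17, 19, 67], [479.0, 285.9]), ([484, 280, 6, 6, 31], [486.4, 282.5])]
scene []
```

View pics/crop.png

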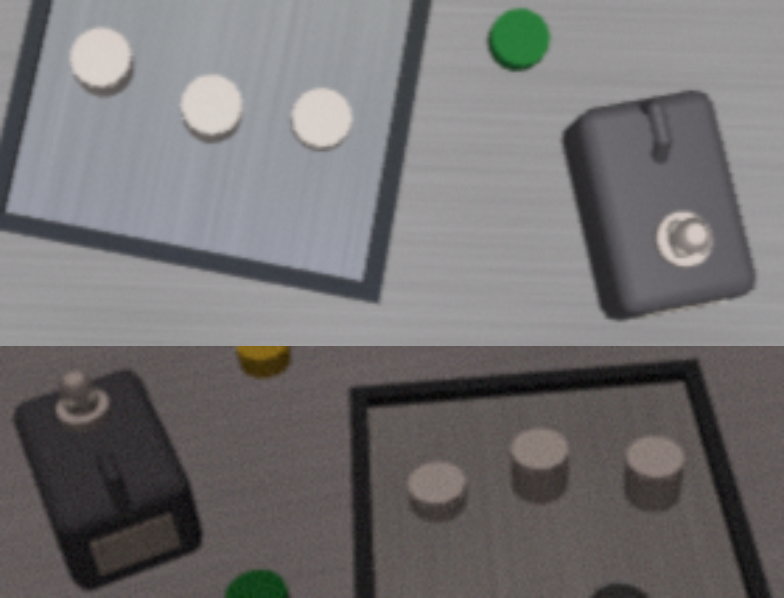

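Crop: the cap nearest the canister is clearly the short one. The collar ring is centred at about top (482.5,285), with the spout tip at about (485.5,283).

```bash
python3 - <<'E'
from h import *
d=pickle.load(open("cams.pkl","rb")); t=d["top"];s=d["scene"]
P=lambda n,u,v,z:print(n,ray(t,u,v,z).round(4))
for n,(u,v),z in(("good1",(262.1,215.7),.043),("good2",(304,233.4),.043),("short",(345.6,238.4),.025)):
    P(n,u,v,z); print("  scene top at",proj(s,ray(t,u,v,z)).round(1))
P("collar",482.5,284.9,.09);P("tip",485.5,283,.118)
c=[(120+82/2.8),(210+(407-346)/2.8)]; print(tri(t,np.array([482.5,284.9]),s,np.array(c)))
for n,a,z in(("bowlL",(98.5,212),.07),("bowlR",(183,209),.07),("bowlT",(141,169.5),.07),("bowlB",(141,250.5),.07),("bowl_floor",(150,217),.005)):P(n,*a,z)
for a in((225,277),(365,304),(390,155),(254,134)):P("tray",*a,.016)
for a in((440.5,242),(490,231),(506,304),(455,312)):P("can",*a,.08)
for a in((299,163),(421,210),(400,347)): P("x",*a,.02)
E
```

```text
good1 [0.5401 0.1032 0.043 ]
  scene top at [353.  249.3]
good2 [0.5075 0.0195 0.043 ]
  scene top at [311.6 246.5]
short [ 0.504  -0.0631  0.025 ]
  scene top at [274.6 258.7]
collar [ 0.4124 -0.3142  0.09  ]
tip [ 0.4124 -0.3117  0.118 ]
[ 0.41271724 -0.31309387  0.08753573]
bowlL [0.53   0.4154 0.07  ]
bowlR [0.5416 0.2536 0.07  ]
bowlT [0.618  0.3419 0.07  ]
bowlB [0.4579 0.3268 0.07  ]
bowl_floor [0.5384 0.3341 0.005 ]
tray [0.4199 0.1723 0.016 ]
tray [ 0.3764 -0.1045  0.016 ]
tray [ 0.6842 -0.1509  0.016 ]
tray [0.7199 0.1316 0.016 ]
can [ 0.4923 -0.2396  0.08  ]
can [ 0.5169 -0.3337  0.08  ]
can [ 0.3797 -0.3596  0.08  ]
can [ 0.3617 -0.2651  0.08  ]
x [0.659  0.0357 0.02  ]
x [ 0.5687 -0.2137  0.02  ]
x [ 0.2961 -0.1727  0.02  ]
```

```bash
cat > go.py <<'E'
import sys,numpy as np
from scipy.spatial.transform import Rotation as R
from plant import robot
# args: x y z yaw_of_tool_y(deg, mod 180)
s=robot.read_state(); M=R.from_rotvec(s["orientation"]).as_matrix(); p=s["tool_pos"]
x,y,z,yaw=map(float,sys.argv[1:5])
def need(yw):
    b=np.array([np.cos(yw),np.sin(yw),0]); T=np.c_[np.cross(b,[0,0,-1]),b,[0,0,-1]]
    return np.degrees(R.from_matrix(M.T@T).as_rotvec()).round(2)
print("t",s["t"].round(2),"tcp",p.round(4),"f",s["force"].round(2),"open",s["opening"].round(4),"q6",s["q"][5].round(3))
print("ytool",M[:,1].round(3),"ztool",M[:,2].round(3))
print("shift cm now-axes",(M.T@(np.array([x,y,z])-p)*100).round(2),"turn",need(np.radians(yaw)),"or",need(np.radians(yaw+180)))
E
python3 go.py 0.504 -0.063 0.12 -8.5
```

```text
Traceback (most recent call last):
  File "go.py", line 10, in <module>
    print("t",s["t"].round(2),"tcp",p.round(4),"f",s["force"].round(2),"open",s["opening"].round(4),"q6",s["q"][5].round(3))
              ^^^^^^^^^^^^
AttributeError: 'float' object has no attribute 'round'
```

```bash
sed -i 's/s\["t"\].round(2)/round(float(s["t"]),2)/; s/s\["opening"\].round(4)/round(float(s["opening"]),4)/' go.py
python3 go.py 0.504 -0.063 0.12 -8.5
```

```text
t 0.1 tcp [0.1643 0.5765 0.2177] f [ 0.8  -0.2  -0.09] open 0.0927 q6 -0.085
ytool [ 0.274  0.962 -0.002] ztool [-0.001 -0.002 -1.   ]
shift cm now-axes [-50.2  -52.17   9.85] turn [-8.000e-02  6.000e-02  8.258e+01] or [-6.000e-02 -9.000e-02 -9.742e+01]
```

```bash

python3 -m inch '[[[-2.8,-2.9,0,0,0,0,-1],[-2.8,-2.9,0,0,0,0,-1],[-2.8,-2.9,0,0,0,0,-1],[-2.8,-2.9,0,0,0,0,-1],[-2.8,-2.9,0,0,0,0,-1]]]' 30
python3 -m inch '[[[-2.8,-2.9,0,0,0,0,-1],[-2.8,-2.9,0,0,0,0,-1],[-2.8,-2.9,0,0,0,0,-1],[-2.8,-2.9,0,0,0,0,-1],[-2.8,-2.9,0,0,0,0,-1]]]'
python3 -m inch '[[[-2.8,-2.9,0,0,0,0,-1],[-2.8,-2.9,0,0,0,0,-1],[-2.8,-2.9,0,0,0,0,-1],[-2.8,-2.9,0,0,0,0,-1],[-2.8,-2.9,0,0,0,0,-1]]]'
python3 -m inch '[[[-2.8,-2.9,0,0,0,0,-1],[-2.8,-2.9,0,0,0,0,-1],[-2.8,-2.9,0,0,0,0,-1],[0,0,0,0,0,8.25,-1],[0,0,0,0,0,8.25,-1]]]'
python3 -m inch '[[[0,0,0,0,0,8.25,-1],[0,0,0,0,0,8.25,-1],[0,0,0,0,0,8.25,-1],[0,0,0,0,0,8.25,-1],[0,0,0,0,0,8.25,-1]]]'
python3 -m inch '[[[0,0,0,0,0,8.25,-1],[0,0,0,0,0,8.25,-1],[0,0,0,0,0,8.25,-1],[0,0,0,0,0,0,-1],[0,0,0,0,0,0,-1]]]'
python3 go.py 0.504 -0.063 0.06 -8.5
python3 - <<'E'
from plant import robot;import cv2
c=robot.read_camera("wrist");cv2.imwrite("pics/w1.png",c["image"]);print(c["K"],c["tool_from_camera"])
E
```

```text
t: 0.6
tool_pos: [0.2596, 0.3976, 0.2181]
orientation: [-0.434, -3.111, 0.001]
force: [0.4, -0.2, 0.9]
opening: 0.093
t: 1.1
tool_pos: [0.3545, 0.2198, 0.2184]
orientation: [-0.435, -3.111, 0.0]
force: [0.8, -0.1, 0.2]
opening: 0.0927
t: 1.6
tool_pos: [0.4494, 0.0419, 0.2184]
orientation: [-0.435, -3.111, -0.0]
force: [0.1, 0.4, 0.7]
opening: 0.0929
t: 2.1
tool_pos: [0.5059, -0.0645, 0.2177]
orientation: [-0.888, -3.012, 0.0]
force: [0.1, -0.1, -0.1]
opening: 0.0932
t: 2.6
tool_pos: [0.5057, -0.0631, 0.2181]
orientation: [-1.89, -2.508, 0.001]
force: [0.1, -0.3, -0.2]
opening: 0.0927
t: 3.1
tool_pos: [0.5058, -0.0631, 0.2183]
orientation: [-2.374, -2.057, 0.001]
force: [0.2, 0.3, 0.5]
opening: 0.0928
t 3.1 tcp [ 0.5058 -0.0631  0.2183] f [0.23 0.33 0.5 ] open 0.0928 q6 -0.082
ytool [ 0.99  -0.142 -0.001] ztool [-0.001  0.    -1.   ]
shift cm now-axes [-1.000e-02 -1.700e-01  1.583e+01] turn [-0.03 -0.    0.34] or [ 0.0000e+00 -5.0000e-02 -1.7966e+02]
[[354.53910946   0.         322.02023468]
 [  0.         354.53910946 241.34355127]
 [  0.           0.           1.        ]] [[-9.20018791e-04 -9.71231403e-01 -2.38135917e-01  6.63700809e-02]
 [ 9.99998744e-01 -5.86300918e-04 -1.47220032e-03 -3.38360420e-04]
 [ 1.29022788e-03 -2.38136972e-01  9.71230723e-01 -1.66670076e-01]
 [ 0.00000000e+00  0.00000000e+00  0.00000000e+00  1.00000000e+00]]
```

View pics/w1.png

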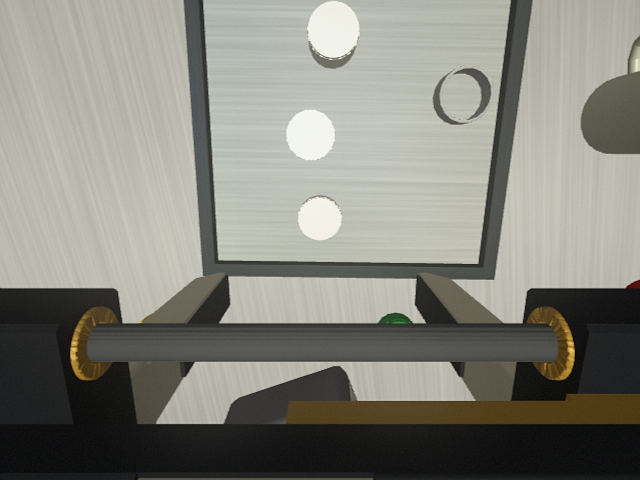

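The wrist view shows the three caps at (333,30), (311,135) and (320,218), the last being the short one. The cutter is at (462,96). I'll check the positions against the top view.

```bash
cat >> h.py <<'E'
from scipy.spatial.transform import Rotation as Ro
def wcam(s,c):
    T=np.eye(4);T[:3,:3]=Ro.from_rotvec(s["orientation"]).as_matrix();T[:3,3]=s["tool_pos"]
    W=np.linalg.inv(T@c["tool_from_camera"]); return dict(K=c["K"],R=W[:3,:3],t=W[:3,3])
E
python3 - <<'E'
from h import *; from plant import robot
s=robot.read_state(); c=robot.read_camera("wrist"); w=wcam(s,c); im=c["image"]
m=(im[:270].min(2)>228).astype("uint8"); k,l,st,ce=cv2.connectedComponentsWithStats(m)
for i in range(1,k):
    if st[i][4]>800:
        for z in (.025,.043): print(st[i],ce[i].round(1),z,ray(w,*ce[i],z).round(4))
E
```

```text
[ 308    2   51   55 2115] [332.7  29.4] 0.025 [0.54   0.1108 0.025 ]
[ 308    2   51   55 2115] [332.7  29.4] 0.043 [0.5387 0.1054 0.043 ]
[ 287  110   48   50 1859] [310.  134.4] 0.025 [0.5056 0.023  0.025 ]
[ 287  110   48   50 1859] [310.  134.4] 0.043 [0.506 0.022 0.043]
[ 299  198   42   42 1350] [319.2 218.4] 0.025 [ 0.5025 -0.0603  0.025 ]
[ 299  198   42   42 1350] [319.2 218.4] 0.043 [ 0.5031 -0.0571  0.043 ]
```

```bash

python3 -m inch '[[[0.1,-0.28,4,0,0,0,-1],[0,0,4,0,0,0,-1],[0,0,4,0,0,0,-1],[0,0,4,0,0,0,-1],[0,0,3,0,0,0,-1]]]'
python3 -m inch '[[[0,0,1,0,0,0,-1],[0,0,1.1,0,0,0,-1],[0,0,0,0,0,0,-1],[0,0,0,0,0,0,1],[0,0,0,0,0,0,1]]]' 30
python3 -m inch '[[[0,0,0,0,0,0,1],[0,0,0,0,0,0,1],[0,0,0,0,0,0,1],[0,0,0,0,0,0,1],[0,0,0,0,0,0,1]]]'
python3 go.py 0.538 0.334 0.2 -8.5
```

```text
t: 3.7
tool_pos: [0.502, -0.0615, 0.026]
orientation: [-2.374, -2.054, 0.002]
force: [-0.1, 0.0, -0.7]
opening: 0.093
t: 4.2
tool_pos: [0.5049, -0.0621, 0.0094]
orientation: [2.376, 2.051, 0.003]
force: [-0.2, -1.0, -0.4]
opening: 0.0813
t: 4.7
tool_pos: [0.5034, -0.0618, 0.0077]
orientation: [-2.378, -2.052, 0.0]
force: [-0.2, 0.5, 0.4]
opening: 0.0435
t 4.7 tcp [ 0.5034 -0.0618  0.0077] f [-0.16  0.52  0.41] open 0.0435 q6 -0.076
ytool [ 0.989 -0.146 -0.   ] ztool [-0. -0. -1.]
shift cm now-axes [ 39.66  -2.37 -19.23] turn [-0.    0.    0.09] or [  -0.     -0.   -179.91]
```

```bash

python3 -m inch '[[[0,0,-3,0,0,0,1],[0,0,-4,0,0,0,1],[0,0,-4,0,0,0,1],[0,0,-4,0,0,0,1],[4,-0.24,0,0,0,0,1]]]'
python3 -m inch '[[[4,-0.24,0,0,0,0,1],[4,-0.24,0,0,0,0,1],[4,-0.24,0,0,0,0,1],[4,-0.24,0,0,0,0,1],[4,-0.24,0,0,0,0,1]]]'
python3 -m inch '[[[4,-0.24,0,0,0,0,1],[4,-0.24,0,0,0,0,1],[4,-0.24,0,0,0,0,1],[3.7,-0.24,0,0,0,0,1],[0,0,0,0,0,0,1]]]'
python3 go.py 0.538 0.334 0.036 -8.5
```

```text
t: 5.2
tool_pos: [0.5109, -0.0252, 0.1648]
orientation: [2.376, 2.041, 0.01]
force: [1.2, 1.0, -0.1]
opening: 0.0435
t: 5.7
tool_pos: [0.5241, 0.1794, 0.1576]
orientation: [2.378, 2.052, -0.0]
force: [-0.2, 0.1, -0.2]
opening: 0.0436
t: 6.2
tool_pos: [0.5369, 0.3387, 0.157]
orientation: [-2.374, -2.056, -0.0]
force: [0.1, -0.8, -0.4]
opening: 0.0437
t 6.2 tcp [0.5369 0.3387 0.157 ] f [ 0.08 -0.77 -0.35] open 0.0437 q6 0.624
ytool [ 0.99  -0.143 -0.001] ztool [-0.001  0.001 -1.   ]
shift cm now-axes [-0.46  0.19 12.1 ] turn [-0.05 -0.06  0.3 ] or [ 9.000e-02 -8.000e-02 -1.797e+02]
```

```bash

python3 -m inch '[[[-0.4,0.15,3,0,0,0,1],[0,0,3,0,0,0,1],[0,0,3,0,0,0,1],[0,0,2,0,0,0,1],[0,0,1.0,0,0,0,1]]]'
python3 -m inch '[[[0,0,0,0,0,0,1],[0,0,0,0,0,0,-0.25],[0,0,0,0,0,0,-0.25],[0,0,0,0,0,0,-0.25],[0,0,0,0,0,0,-0.25]]]'
python3 -m inch '[[[0,0,-3,0,0,0,-0.25],[0,0,-4,0,0,0,-0.25],[0,0,-4,0,0,0,-0.25],[0,0,-3,0,0,0,-0.25],[-3,0,0,0,0,0,-1]]]'
python3 - <<'E'
from plant import robot;import cv2
a=robot.read_camera("top")["image"];cv2.imwrite("pics/t2.png",a)
cv2.imwrite("pics/t2c.png",cv2.resize(a[130:320,70:420],None,fx=2,fy=2))
E
python3 go.py 0.507 0.021 0.16 -8.5
```

```text
t: 6.7
tool_pos: [0.537, 0.3287, 0.0347]
orientation: [-2.378, -2.051, 0.007]
force: [-1.4, -0.7, -0.5]
opening: 0.0432
t: 7.2
tool_pos: [0.5394, 0.3306, 0.0388]
orientation: [2.378, 2.052, 0.003]
force: [1.4, 0.3, 0.1]
opening: 0.0584
t: 7.7
tool_pos: [0.5373, 0.3042, 0.1849]
orientation: [2.374, 2.054, 0.018]
force: [0.6, -0.6, 0.5]
opening: 0.0623
t 7.75 tcp [0.5361 0.2982 0.1818] f [ 3.25 -0.16 -0.96] open 0.0663 q6 0.572
ytool [ 0.989 -0.146  0.006] ztool [ 0.006  0.001 -1.   ]
shift cm now-axes [-27.85   1.15   2.15] turn [ 0.33 -0.08  0.12] or [ 1.2000e-01  5.1000e-01 -1.7988e+02]
```

View pics/t2c.png

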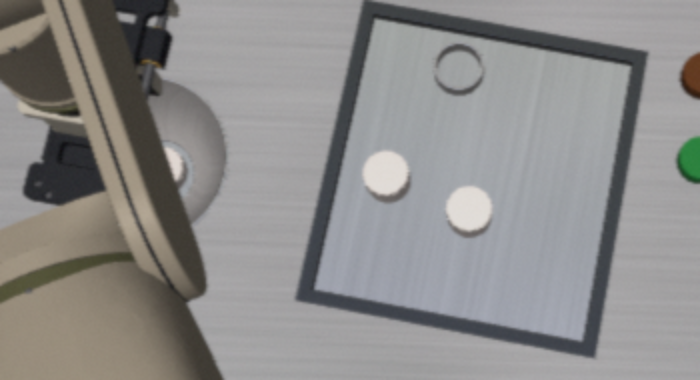

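The crop shows the short cap lying in the bowl (white disc at crop 175,165) and both good caps still in the tray. Next is the middle good cap.

```bash

python3 -m inch '[[[-4,0.16,0,0,0,0,-1],[-4,0.16,0,0,0,0,-1],[-4,0.16,0,0,0,0,-1],[-4,0.16,0,0,0,0,-1],[-4,0.16,0,0,0,0,-1]]]'
python3 -m inch '[[[-4,0.16,0,0,0,0,-1],[-3.85,0.16,0,0,0,0,-1],[0,0,0,0,0,0,-1],[0,0,0,0,0,0,-1],[0,0,0,0,0,0,-1]]]'
python3 go.py 0.507 0.021 0.012 -8.5
python3 - <<'E'
from h import *; from plant import robot
s=robot.read_state(); c=robot.read_camera("wrist"); w=wcam(s,c); im=c["image"]
cv2.imwrite("pics/w3.png",im)
m=(im[:280].min(2)>228).astype("uint8"); k,l,st,ce=cv2.connectedComponentsWithStats(m)
for i in range(1,k):
    if st[i][4]>800: print(st[i],ce[i].round(1),ray(w,*ce[i],.043).round(4))
c=robot.read_camera("top"); im=c["image"]
m=(im[:,:420].min(2)>185).astype("uint8"); k,l,st,ce=cv2.connectedComponentsWithStats(m)
for i in range(1,k):
    if st[i][4]>100: print(st[i],ce[i].round(1),ray(c,*ce[i],.043).round(4))
E
```

```text
t: 8.25
tool_pos: [0.5125, 0.1001, 0.1778]
orientation: [2.378, 2.052, 0.0]
force: [0.3, 0.4, -0.1]
opening: 0.0925
t: 8.75
tool_pos: [0.5047, 0.0243, 0.1777]
orientation: [-2.378, -2.053, -0.001]
force: [-1.3, 0.4, -0.6]
opening: 0.0929
t 8.75 tcp [0.5047 0.0243 0.1777] f [-1.25  0.36 -0.57] open 0.0929 q6 0.093
ytool [ 0.989 -0.146  0.   ] ztool [ 0.  0. -1.]
shift cm now-axes [-0.3   0.27 16.57] turn [ 0.01 -0.03  0.1 ] or [ 4.000e-02  1.000e-02 -1.799e+02]
[ 323  102   54   58 2349] [349.7 130.3] [0.5388 0.1056 0.043 ]
[139 203  22  21 361] [149.4 213.4] [0.537  0.3252 0.043 ]
[252 205  21  22 365] [261.8 215.7] [0.5401 0.1039 0.043 ]
```

```bash

python3 -m inch '[[[-0.3,0.25,4,0,0,0,-1],[0,0,4,0,0,0,-1],[0,0,4,0,0,0,-1],[0,0,2.5,0,0,0,-1],[0,0,1.5,0,0,0,-1]]]'
python3 -m inch '[[[0,0,0.55,0,0,0,-1],[0,0,0,0,0,0,-1],[0,0,0,0,0,0,1],[0,0,0,0,0,0,1],[0,0,0,0,0,0,1]]]' 55
python3 -m inch '[[[0,0,0,0,0,0,1],[0,0,0,0,0,0,1],[0,0,0,0,0,0,1],[0,0,0,0,0,0,1],[0,0,0,0,0,0,1]]]'
python3 -m inch '[[[0,0,-2,0,0,0,1],[0,0,-4,0,0,0,1],[0,0,-4,0,0,0,1],[0,0,-4,0,0,0,1],[0,0,-4,0,0,0,1]]]'
python3 go.py 0.4125 -0.313 0.18 10
```

```text
t: 9.35
tool_pos: [0.5046, 0.0214, 0.0146]
orientation: [-2.374, -2.053, 0.005]
force: [0.6, -0.5, -0.2]
opening: 0.0929
t: 9.85
tool_pos: [0.5076, 0.0201, 0.0133]
orientation: [2.377, 2.052, 0.002]
force: [-0.4, -1.0, 0.3]
opening: 0.074
t: 10.35
tool_pos: [0.5067, 0.02, 0.0122]
orientation: [2.378, 2.052, 0.0]
force: [-0.9, 0.5, 1.5]
opening: 0.0437
t: 10.85
tool_pos: [0.5063, 0.0201, 0.1936]
orientation: [-2.378, -2.052, 0.0]
force: [0.3, 0.4, -0.6]
opening: 0.0435
t 10.85 tcp [0.5063 0.0201 0.1936] f [ 0.33  0.37 -0.61] open 0.0435 q6 0.085
ytool [ 0.989 -0.146 -0.   ] ztool [-0.  0. -1.]
shift cm now-axes [-34.33  -4.4    1.36] turn [-1.000e-02 -0.000e+00 -1.842e+01] or [-0.0000e+00  2.0000e-02  1.6158e+02]
```

```bash

python3 -m inch '[[[-3.75,-0.4,0,0,0,0,1],[-3.75,-0.4,0,0,0,0,1],[-3.75,-0.4,0,0,0,0,1],[-3.75,-0.4,0,0,0,0,1],[-3.75,-0.4,0,0,0,0,1]]]'
python3 -m inch '[[[-3.75,-0.4,0,0,0,0,1],[-3.75,-0.4,0,0,0,0,1],[-3.75,-0.4,0,0,0,0,1],[-3.75,-0.4,0,0,0,0,1],[-3.75,-0.4,0,0,0,0,1]]]'
python3 -m inch '[[[-3.75,-0.4,0,0,0,0,1],[0,0,0,0,0,0,1],[0,0,0,0,0,0,1],[0,0,0,0,0,0,1]]]'
python3 go.py 0.4125 -0.313 0.18 -8.5
python3 - <<'E'
from h import *; from plant import robot
s=robot.read_state(); c=robot.read_camera("wrist"); pickle.dump((s,c),open("w4.pkl","wb"))
cv2.imwrite("pics/w4.png",c["image"]); w=wcam(s,c)
for X in((.4125,-.313,.09),(.4125,-.313,.118)): print(proj(w,X))
E
```

```text
t: 11.35
tool_pos: [0.4588, -0.1637, 0.1921]
orientation: [2.378, 2.053, 0.0]
force: [0.6, -0.3, 0.4]
opening: 0.0435
t: 11.85
tool_pos: [0.4115, -0.3464, 0.192]
orientation: [-2.378, -2.052, -0.0]
force: [1.1, 0.2, -0.2]
opening: 0.0437
t: 12.25
tool_pos: [0.403, -0.3806, 0.1919]
orientation: [-2.377, -2.052, -0.001]
force: [0.3, 0.0, 0.4]
opening: 0.0438
t 12.25 tcp [ 0.403  -0.3806  0.1919] f [0.25 0.04 0.36] open 0.0438 q6 -0.703
ytool [ 0.989 -0.146 -0.   ] ztool [-0.     0.001 -1.   ]
shift cm now-axes [ 6.82 -0.04  1.19] turn [-0.02 -0.05  0.11] or [ 7.0000e-02 -3.0000e-02 -1.7989e+02]
[322.41718998 151.91463407]
[322.39663788 151.58772604]
```

View pics/w4.png

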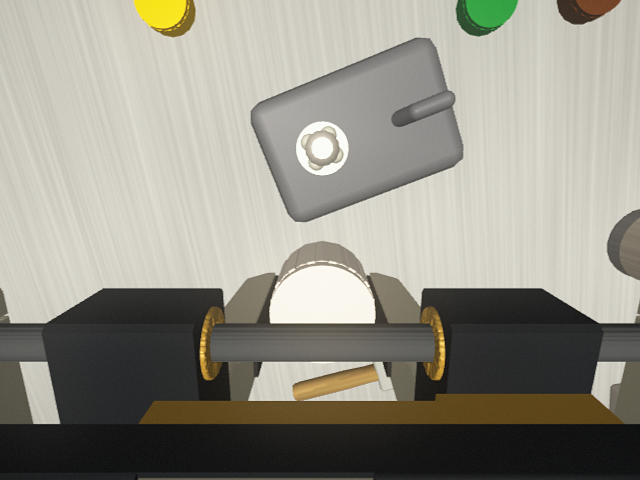

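The wrist view shows the collar ring at about (322,148.5) and the held cap's top face at about (322,312). I'll fit both circles.

```bash
python3 - <<'E'
from h import *; from scipy.optimize import least_squares
s,c=pickle.load(open("w4.pkl","rb")); w=wcam(s,c); im=c["image"]; g=im.min(2)
tcp=s["tool_pos"]; M=Ro.from_rotvec(s["orientation"]).as_matrix()
def fit(P,r): 
    f=lambda p:np.hypot(P[:,0]-p[0],P[:,1]-p[1])-p[2]
    q=least_squares(f,[*P[:,:2].mean(0),r],loss="soft_l1",f_scale=.0005); return q.x,np.sqrt((f(q.x)**2).mean())
def edge(roi,th):
    x0,y0,x1,y1=roi; m=(g[y0:y1,x0:x1]>th).astype("uint8")
    C=max(cv2.findContours(m,cv2.RETR_EXTERNAL,cv2.CHAIN_APPROX_NONE)[0],key=cv2.contourArea)[:,0]
    return C+[x0,y0]
for th in(190,215,235):
    C=edge((285,110,360,185),th); X=np.array([ray(w,u,v,.09) for u,v in C])
    p,e=fit(X,.019); print("collar",th,len(C),C.min(0),C.max(0),p.round(4),e.round(5))
z=tcp[2]+.031
for th in(225,235,243):
    C=edge((262,255,384,322),th); C=C[(C[:,1]<316)&(C[:,1]>256)]; X=np.array([ray(w,u,v,z) for u,v in C])
    p,e=fit(X,.022); print("cap",th,len(C),C.min(0),C.max(0),p.round(4),e.round(5),"tool",(M.T@(np.r_[p[:2],z]-tcp)).round(4))
E
```

```text
collar 190 149 [296 121] [348 175] [ 0.4124 -0.3104  0.0189] 0.00022
collar 215 148 [296 122] [347 174] [ 0.4124 -0.3105  0.0187] 0.0002
collar 235 146 [297 122] [347 174] [ 0.4124 -0.3105  0.0185] 0.0002
cap 225 147 [270 266] [374 315] [ 0.4025 -0.3792  0.0217] 0.00014 tool [ 0.0013 -0.0006 -0.031 ]
cap 235 146 [270 266] [373 315] [ 0.4026 -0.379   0.0214] 0.00015 tool [ 0.0016 -0.0006 -0.031 ]
cap 243 4 [352 270] [354 271] [ 4.178e-01 -3.615e-01  3.000e-04] 0.00012 tool [ 0.021   0.0119 -0.031 ]
```

```bash

python3 -m inch '[[[3.0,0,0,0,0,0,1],[2.5,0,0,0,0,0,1],[1.39,-0.02,1,0,0,0,1],[0,0,2,0,0,0,1],[0,0,2,0,0,0,1]]]'
python3 -m inch '[[[0,0,0.7,0,0,0,1],[0,0,0,0,0,0,1],[0,0,0,0,0,0,1],[0,0,0,0,0,0,1],[0,0,0,0,0,0,1]]]' 60
python3 go.py 0.4123 -0.3124 0.115 -8.5
python3 - <<'E'
from h import *; from plant import robot
a=robot.read_camera("top")["image"][225:325,410:540]; b=robot.read_camera("scene")["image"][190:300,90:230]
cv2.imwrite("pics/m5.png",np.hstack([cv2.resize(a,(400,400)),cv2.resize(b,(400,400))]))
E
```

```text
t: 12.8
tool_pos: [0.4137, -0.3119, 0.1424]
orientation: [2.374, 2.055, 0.001]
force: [0.3, -0.4, -1.1]
opening: 0.0435
t: 13.3
tool_pos: [0.4131, -0.3138, 0.1362]
orientation: [2.377, 2.051, 0.0]
force: [-0.4, 0.4, 1.3]
opening: 0.0434
t 13.3 tcp [ 0.4131 -0.3138  0.1362] f [-0.41  0.37  1.31] open 0.0434 q6 -0.601
ytool [ 0.989 -0.146  0.001] ztool [ 0.001 -0.001 -1.   ]
shift cm now-axes [ 0.13 -0.11  2.12] turn [0.08 0.06 0.08] or [-9.0000e-02  1.3000e-01 -1.7992e+02]
```

View pics/m5.png

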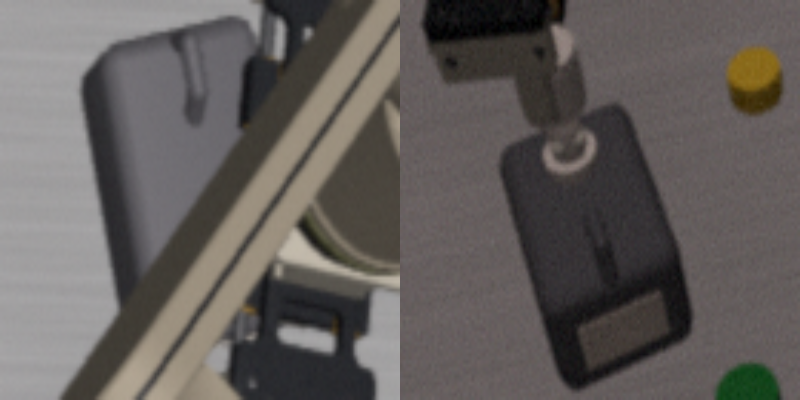

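The scene crop shows the cap hovering right above the spout tip. I'll lower it in small steps and watch the force.

```bash

python3 -m inch '[[[0.06,-0.04,0.4,0,0,0,1],[0,0,0.4,0,0,0,1],[0,0,0.3,0,0,0,1],[0,0,0,0,0,0,1],[0,0,0,0,0,0,1]]]'
python3 -m inch '[[[0,0,0.3,0,0,0,1],[0,0,0.3,0,0,0,1],[0,0,0.2,0,0,0,1],[0,0,0,0,0,0,1],[0,0,0,0,0,0,1]]]'
python3 go.py 0.4123 -0.3124 0.099 -8.5
```

```text
t: 13.9
tool_pos: [0.4122, -0.3125, 0.1239]
orientation: [-2.378, -2.052, -0.0]
force: [0.2, -0.3, 0.1]
opening: 0.0437
t: 14.4
tool_pos: [0.4123, -0.3126, 0.116]
orientation: [-2.378, -2.052, 0.0]
force: [0.5, -0.1, 0.3]
opening: 0.0434
t 14.4 tcp [ 0.4123 -0.3126  0.116 ] f [ 0.46 -0.06  0.31] open 0.0434 q6 -0.601
ytool [ 0.989 -0.146 -0.   ] ztool [-0.  0. -1.]
shift cm now-axes [ 0.02 -0.    1.7 ] turn [-0.01 -0.01  0.08] or [ 1.0000e-02 -1.0000e-02 -1.7992e+02]
```

```bash

python3 -m inch '[[[0,0,0.2,0,0,0,1],[0,0,0.1,0,0,0,1],[0,0,0,0,0,0,1]]]'
python3 -m inch '[[[0,0,0.2,0,0,0,1],[0,0,0,0,0,0,1],[0,0,0,0,0,0,1]]]'
python3 -m inch '[[[0,0,0.2,0,0,0,1],[0,0,0,0,0,0,1],[0,0,0,0,0,0,1]]]'
python3 -m inch '[[[0,0,0.2,0,0,0,1],[0,0,0,0,0,0,1],[0,0,0,0,0,0,1]]]'
```

```text
t: 14.7
tool_pos: [0.4127, -0.3126, 0.1133]
orientation: [2.378, 2.052, 0.001]
force: [1.2, 1.2, 1.5]
opening: 0.0437
t: 15.0
tool_pos: [0.413, -0.3129, 0.112]
orientation: [2.377, 2.052, 0.001]
force: [0.5, 2.6, 5.3]
opening: 0.0434
t: 15.3
tool_pos: [0.4128, -0.3128, 0.1097]
orientation: [2.378, 2.052, 0.001]
force: [-0.1, 3.6, 4.9]
opening: 0.0437
t: 15.6
tool_pos: [0.4124, -0.3125, 0.1068]
orientation: [-2.378, -2.052, -0.001]
force: [3.5, 1.7, -0.7]
opening: 0.0433
```

The force peaked at about 5 N and then dropped, so it has clicked past the beads. I'll continue down to the collar.

```bash

python3 -m inch '[[[0,0,0.2,0,0,0,1],[0,0,0.2,0,0,0,1],[0,0,0,0,0,0,1]]]'
python3 -m inch '[[[0,0,0.2,0,0,0,1],[0,0,0,0,0,0,1],[0,0,0,0,0,0,1]]]'
python3 -m inch '[[[0,0,0.1,0,0,0,1],[0,0,0,0,0,0,1],[0,0,0,0,0,0,1]]]'
python3 -m inch '[[[0,0,0.1,0,0,0,1],[0,0,0,0,0,0,1],[0,0,0,0,0,0,1]]]'
```

```text
t: 15.9
tool_pos: [0.4118, -0.3121, 0.1017]
orientation: [-2.377, -2.051, 0.0]
force: [4.3, 0.2, -7.6]
opening: 0.0437
t: 16.2
tool_pos: [0.4118, -0.3124, 0.1006]
orientation: [-2.378, -2.052, 0.001]
force: [1.1, 0.4, -4.2]
opening: 0.0436
t: 16.5
tool_pos: [0.4123, -0.3128, 0.1004]
orientation: [2.378, 2.052, -0.0]
force: [1.0, 0.3, -2.6]
opening: 0.0434
t: 16.8
tool_pos: [0.4124, -0.3129, 0.0994]
orientation: [2.378, 2.052, -0.0]
force: [0.1, 0.8, -1.0]
opening: 0.0435
```

```bash

python3 -m inch '[[[0,0,0.1,0,0,0,1],[0,0,0,0,0,0,1],[0,0,0,0,0,0,1]]]'
python3 -m inch '[[[0,0,0.1,0,0,0,1],[0,0,0,0,0,0,1],[0,0,0,0,0,0,1]]]'
python3 -m inch '[[[0,0,0.1,0,0,0,1],[0,0,0,0,0,0,1],[0,0,0,0,0,0,1]]]'
```

```text
t: 17.1
tool_pos: [0.4125, -0.313, 0.0992]
orientation: [2.378, 2.052, -0.0]
force: [-3.0, 1.3, 6.6]
opening: 0.0437
t: 17.4
tool_pos: [0.4125, -0.313, 0.0991]
orientation: [2.378, 2.052, -0.0]
force: [-5.1, 4.7, 16.5]
opening: 0.0435
t: 17.7
tool_pos: [0.4125, -0.313, 0.0991]
orientation: [2.378, 2.052, -0.0]
force: [-10.0, 8.4, 23.7]
opening: 0.0436
```

Seated at z = 0.0991 and rigid, but the push is now about 24 N. I'll ease it to about 10 N.

```bash

python3 -m inch '[[[0,0,-0.1,0,0,0,1],[0,0,-0.04,0,0,0,1],[0,0,0,0,0,0,1],[0,0,0,0,0,0,1],[0,0,0,0,0,0,1]]]'
python3 -m inch '[[[0,0,0,0,0,0,1],[0,0,0,0,0,0,1],[0,0,0,0,0,0,1],[0,0,0,0,0,0,1],[0,0,0,0,0,0,1]]]'
python3 - <<'E'
from h import *; from plant import robot
for n in("scene","wrist","top"):
    c=robot.read_camera(n); cv2.imwrite(f"pics/f_{n}.png",c["image"])
a=cv2.imread("pics/f_scene.png")[190:290,90:230]; b=cv2.imread("pics/f_wrist.png")
t=cv2.imread("pics/f_top.png")[130:330,80:420]
cv2.imwrite("pics/f.png",np.vstack([np.hstack([cv2.resize(a,(400,300)),cv2.resize(b,(400,300))]),np.hstack([cv2.resize(t,(510,300)),np.zeros((300,290,3),"uint8")])]))
E
python3 go.py 0.4123 -0.3124 0.099 -8.5
```

```text
t: 18.2
tool_pos: [0.4125, -0.3129, 0.0991]
orientation: [2.378, 2.052, -0.0]
force: [-4.6, 4.6, 11.2]
opening: 0.0434
t: 18.7
tool_pos: [0.4125, -0.313, 0.0992]
orientation: [2.378, 2.052, -0.0]
force: [-5.3, 4.2, 11.5]
opening: 0.0441
t 18.85 tcp [ 0.4125 -0.313   0.0991] f [-4.88  3.2  11.02] open 0.0436 q6 -0.601
ytool [ 0.989 -0.146  0.   ] ztool [ 0.    -0.001 -1.   ]
shift cm now-axes [ 0.05 -0.03  0.01] turn [0.02 0.04 0.09] or [-6.0000e-02  4.0000e-02 -1.7991e+02]
```

View pics/f.png

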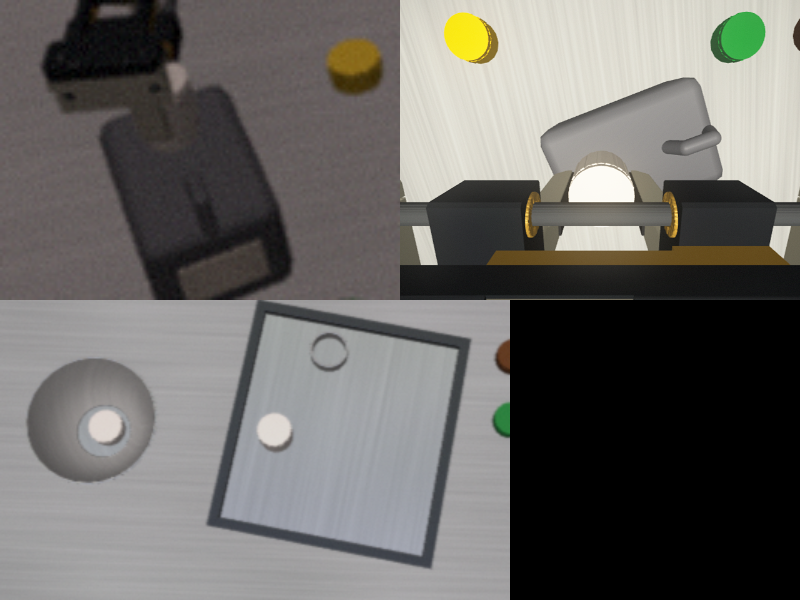

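The final pictures show the cap down on the collar and unslipped in the grip, since its top edge is at the same wrist pixel row (about 264) as before. The short cap is in the bowl, and the spare is in the tray. Rim height works out to 0.099 − 0.009 = 0.090 m, which is home, and the push is a steady 11 N. Handing in.

```bash
python3 -c "
from plant import robot
print(robot.close_job()); s=robot.read_state(); print(s['t'],s['tool_pos'],s['force'])"
```

```text
the job is handed in; nothing more can be done
None
the job is handed in; nothing more can be done
```

The job is handed in at about 19 s of the 51 s allowed; no verdict is reported. The short cap is in the bowl. One good cap is snapped home on the spout and was still gripped and pressed down when I handed in.

- **Click and seating:** resistance peaked at about 5 N, below the stated 6–12 N, then dropped and the beads pulled the cap down. It stopped rigidly with the TCP at z = 0.0991 m, which puts the rim at about 0.090 m, the collar's height.
- **Final push:** I first overshot to about 24 N and eased back to a steady 11 N while the cap stayed seated. About 6 N of sideways force remained at the end.
- **Last pictures:** the short cap lies in the upright bowl, the spare good cap and the cutter are still in the tray, and the cap has not slipped in the grip.
- **Disagreement:** the top and wrist cameras differed by about 2–3 mm in y, so I used a compromise of the two estimates for the spout. The cap went over the spout cleanly.

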